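Shift the plate shaker into the marked gear

TASK

Put the plate shaker into the gear whose slot is marked by the square set block: with closed fingers push the gear lever's knob along the middle column to neutral, across to the outer column, and only then fully home to the end of the slot beside the block. Only push the lever, never take the knob between the fingers; leave everything else standing where it is, and finish with the hand clear of the lever.

Things in the scene. Friction and masses are not known exactly. Their poses are not given: they have to be found in the camera images.
- shaker: White and grey plate shaker, fixed; origin on the bench under the gate's centre, axes as gate_centre. Its deck and steel gate plate are level, 104 mm above the bench, for 75 mm either side of the centre along x and 155 mm along y; the platform lies beyond (+x). Within 85 mm of the centre nothing but the lever rises above 127 mm.
- gate_centre (a point): Gear gate's centre, top of its plate. z up, x roughly away from the robot, y to its left (turned up to 0.3 rad). Gate: a cross channel along y (neutral), 18 mm wide, and three slots along x, 14 mm wide, 22 mm apart, reaching 31 mm to the far (+x) and near (-x) side. Steel teeth part the slots: columns are changed only in the cross channel.
- knob_centre (a point): Centre of the black ball knob, 38 mm across, on the gear lever (steel stem 10 mm thick, 18 mm just under the knob). The lever leans both ways about a pivot 94 mm below gate_centre, 165 mm from the knob's centre: 71 mm above the plate upright, up to 10 mm lower leaning. It stays where left; moving it takes about 2 to 3 N at the knob.
- shift (a joint): Lever's lean along its slot, rad: 0 neutral (upright), + towards the gate's +x, stops at -0.27 and +0.27 (slot ends; knob 44 mm from the middle). It crosses between columns only within about 0.04 rad of 0. At the start the lever is in the middle column, anywhere from end to end.
- cross (a joint): Lever's lean across the columns, rad: 0 middle column, + towards the gate's +y; outer columns at about +0.245 and -0.245 (knob 40 mm to the side when shift is 0), stops at -0.25 and +0.25.
- set_block_top (a point): Top centre of the square white set block (28 x 28 mm, 22 mm tall), fixed on the gate plate at one of its four corners, 60 mm along x and 60 mm along y from gate_centre, either sign. It marks the nearest slot end as the one to select. The other corners carry flat round white caps (18 mm across, 4 mm tall). With the lever home there the knob is about 27 mm from it horizontally.
- jar_left: Bystander, loose, leave it alone: a small capped glass jar, 30 mm across, 45 mm tall, standing on the shaker's deck beside the gate, on the gate's +y side; origin at the centre of its underside.
- jar_right: Bystander, loose, leave it alone: the same kind of jar on the deck on the gate's -y side; origin at the centre of its underside.
- well_plate: Bystander, loose, leave it alone: a white 24-well plate, 86 x 128 x 14 mm, lying on the shaker's platform beyond the gate (its top about 115 mm above the bench); origin at the centre of its underside.
- tube_rack: Bystander, loose, leave it alone: a green tube rack with two tubes, 60 x 120 mm, 87 mm tall, on the bench to the robot's left; origin at the centre of its underside.
- reagent_bottle: Bystander, loose, leave it alone: a bottle 64 mm across, 110 mm tall, on the bench to the robot's left; origin at the centre of its underside.
- pipette: Bystander, loose, leave it alone: a blue and white pipette about 230 mm long, 26 mm thick, lying on the bench to the robot's right; origin at the centre of its underside.
- tip_box: Bystander, loose, leave it alone: a box of pipette tips, 87 x 127 mm, 72 mm tall, on the bench to the robot's right; origin at the centre of its underside.

How it is judged:
By the outcome, as a careful person would: the job done as asked, in the order asked, and still so for the second after the job is handed in, with the robot touching nothing.
It also fails if it takes over 48 s, if anything falls off the work surface, if the arm or the gripper's body presses on something with over 40 N, if the wrist force passes 120 N, or if a joint passes its speed limit or range.

ROBOT

A 6-joint arm with a two-finger parallel gripper is mounted at the origin on the work surface. World frame = base frame: x ahead of the robot, y to its left, z up, the work surface at z = 0. Lengths are in m, angles in rad, forces in N, time in s.
With the tool pointing down it reaches from about 0.425 to 0.95 m from the base axis. Payload 3.5 kg.
Tool frame: the origin (TCP) lies on the centre line of the jaws, within the pads' length; the fingertips stand 19 mm ahead of it and the grasp point (between the pads) is the TCP; z points along the fingers, y is the line along which they close (so a half turn about z gives the same grasp; the last joint's range is limited). The gripper opens to 85 mm and grips with 20 to 120 N. Pads are 22 mm wide; open, the fingers measure 114 mm over their backs; the gripper's body (76 mm by 85 mm) begins 54 mm behind the grasp point. The pads swing forward as they close: fully open they stand 13 mm farther back than shut.
Start: joints at [-1.488, 0.286, 1.577, -0, 1.279, -0.15], TCP at [0.156, -0.657, 0.25] pointing down, gripper open.
Joint ranges: [-2.77, 2.77], [-0.9, 2.22], [0.21, 2.48], [-1.53, 4.67], [0.24, 2.81], [-2.84, 2.84]. Speed limits (rad/s): [2.79, 2.79, 3.14, 3.14, 3.14, 3.14].

INTERFACE

Orientations are given as a unit quaternion [x, y, z, w].
In Python, from plant import status, cams, ctrl gives the robot as it stands.
- The arm moves only by the shell command python3 -m inch 'ROWS' [FORCE]. ROWS is JSON, a list of rows, each a list of 3 entries, a list of its own where there are three numbers: the opening, from -1 (shut) to 1 (fully open), then the shift along the tool's x, y, z in cm, then the turn about the tool's z in rad. In form: [[jaw, [dx, dy, dz], twist], ...]. A call has 1 to 20 rows; each row is the pose to reach, as a shift and turn from the pose commanded when the call began, along the tool's axes at that moment; what a row does not reach only later rows make up. A row lasts 1/10 s, in which the tool goes at most 50 mm and 8.59 degrees, less where a joint would pass 70% of its speed; a pose out of reach is approached as far as the arm can. A call with a gripper value outside its range is refused whole. The fingers move at their own pace and stop on an object; FORCE is the grip in N (left out, the last holds). Time passes only in rows, so rows that repeat a pose let the fingers close. It gives the time, the measured TCP pose, the force and the opening at its end, in the units of the state.
- status.get_state(): the state, without advancing time (a new reading comes with each control period).
- cams.read_camera(name): name is "scene" or "top" or "wrist"; returns the picture (420x560x3 uint8, blue, green, red); there is no depth.
- cams.calibration(name): a dict with "camera_matrix" (3x3 intrinsics, pixels), "cam_to_world" (4x4, takes a point from camera to world coordinates); the wrist camera has in their place "mount" (4x4, takes a point from camera to tool coordinates, whose origin is the TCP and whose axes are the flange's). Camera axes: x right, y down, z forward; pixel columns grow to the right and rows downward; lengths in m; the calibration is good to about 2 mm. A picture is of the moment at which its call begins: read the wrist's pose just before it. calibration takes no time and is no camera call.
- ctrl.sign_off(): hands the job in, once; it reports no verdict.
The state is a dict: "time": time; "qpos": joint angles; "dq": joint speeds; "joint_efforts": joint torques, N m; "eef_pos": TCP position; "tcp_rot": TCP orientation; "contact_force": force on the tool from outside, world axes, zero at the start; "wrist_torque": the same for the moment, N m; "opening": opening from 0.0 (shut) to 1.0 (fully open).
Only numpy, scipy, OpenCV 4.12 (cv2) and the standard library are available. Lean on these libraries where they do the work, as an engineer would, in place of code of your own. Each camera call takes 0.05 s, during which the arm holds its last target. There are 200 camera calls.

## Working session

There is one attempt and no reset: what is moved stays moved. The work goes in short steps, Python scripts to look and compute and a shell command to move; the robot and the scene stay as the last step left them, time stands still between calls to the robot, and variables do not carry over. Pictures are saved under pics/ and viewed, on a budget of 10 in all, crops included, one or two more only if the job needs it, and the job is handed in when it is done.

```bash
mkdir -p pics; ls; python3 - <<'E'
from plant import status,cams
import cv2
print(status.get_state())
for n in("top","scene"):
    c=cams.calibration(n);print(n,c["camera_matrix"],c["cam_to_world"])
    cv2.imwrite(f"pics/{n}0.png",cams.read_camera(n))
E
```

```text
pics
{'time': 0.0, 'qpos': array([-1.48800331e+00,  2.87191505e-01,  1.57821011e+00,  2.34755625e-05,
        1.27862406e+00, -1.49983124e-01]), 'dq': array([ 2.92870449e-04,  9.22133012e-04, -1.47482655e-03,  1.60827541e-03,
        7.25537408e-04,  5.36542556e-05]), 'joint_efforts': array([-4.73845228e-05, -4.05980551e+01, -2.92624623e+01, -1.67454859e-04,
        5.86918672e-03, -1.71398202e-06]), 'eef_pos': array([ 0.15570099, -0.65614855,  0.24891199]), 'tcp_rot': array([ 9.93234210e-01,  1.16122024e-01,  5.20908874e-05, -1.21544557e-03]), 'contact_force': array([-0.11345159, -0.19466249, -0.40841236]), 'wrist_torque': array([-0.01339885,  0.00641265,  0.00496915]), 'opening': 0.999621276143298}
top [[437.2871338    0.         276.25186504]
 [  0.         437.2871338  211.32422822]
 [  0.           0.           1.        ]] [[ 0.02138119 -0.98777639  0.15440419  0.40156137]
 [-0.99976687 -0.02065981  0.00627532 -0.01608138]
 [-0.00300866 -0.15450236 -0.98798784  1.28514485]
 [ 0.          0.          0.          1.        ]]
scene [[485.57116824   0.         280.33098242]
 [  0.         485.57116824 212.13193884]
 [  0.           0.           1.        ]] [[-0.56446724  0.55576657 -0.61032798  1.37646009]
 [ 0.82545396  0.37863366 -0.41864341  0.53348462]
 [-0.0015773  -0.74010815 -0.67248602  0.99410752]
 [ 0.          0.          0.          1.        ]]
```

View pics/top0.png

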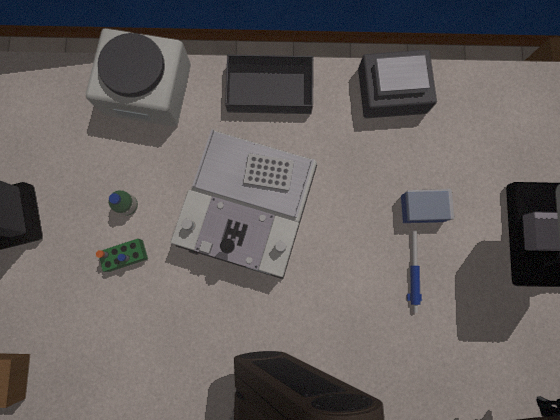

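View pics/scene0.png

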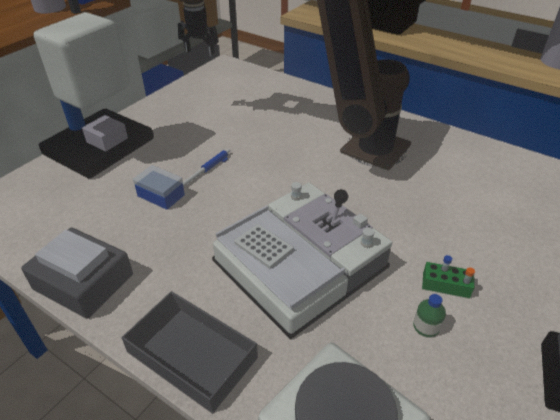

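The top view shows the gate at about (235,233), the knob on the near side at (227,246) and the block at the near left (206,246). That makes it the -x, +y corner. I'll zoom in to measure.

```bash
python3 - <<'E'
import cv2
a=cv2.imread("pics/top0.png")[180:290,160:310]
b=cv2.imread("pics/scene0.png")[170:270,270:400]
a=cv2.convertScaleAbs(cv2.resize(a,(750,550),interpolation=cv2.INTER_CUBIC),alpha=1.5)
cv2.imwrite("pics/topc.png",a)
E
```

```text
(no output)
```

View pics/topc.png

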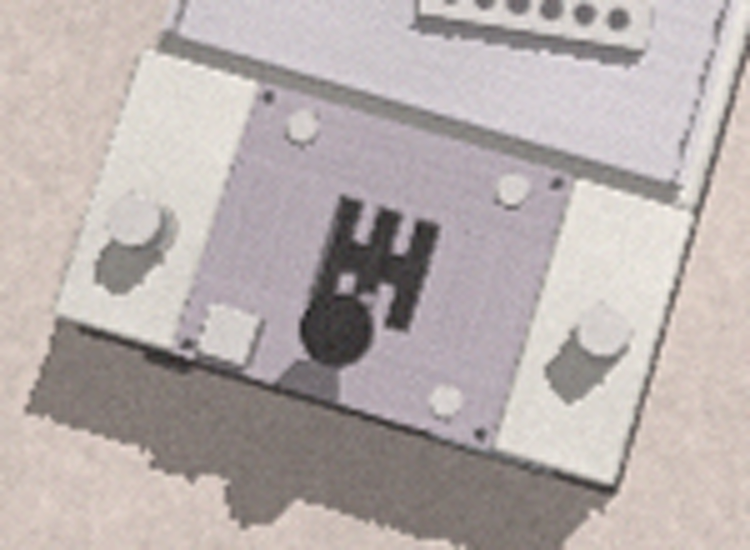

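```bash
cat > h.py <<'E'
import numpy as np
from plant import cams
def ray(n,uv,z):
    c=cams.calibration(n);T=np.array(c["cam_to_world"]);K=np.array(c["camera_matrix"])
    d=T[:3,:3]@np.linalg.solve(K,[*uv,1]);o=T[:3,3]
    return o+d*(z-o[2])/d[2]
E
python3 - <<'E'
from h import *
P=lambda x,y,z:ray("top",(x/5+159.6,y/5+179.6),z)
fl,fr,nr=P(302,127,.108),P(512,190,.108),P(446,401,.108)
bl=P(228,333,.126)
print(fl,fr,nr,bl,np.linalg.norm(fl-fr),np.linalg.norm(fr-nr))
c=(fl+nr)/2; x=(fr-nr)[:2]; y=(fl-fr)[:2]
yaw=np.mean([np.arctan2(x[1],x[0]),np.arctan2(-y[0],y[1])]);print("c",c,"yaw",yaw,np.arctan2(x[1],x[0]),np.arctan2(-y[0],y[1]))
R=np.array([[np.cos(yaw),-np.sin(yaw)],[np.sin(yaw),np.cos(yaw)]])
print("block local",R.T@(bl-c)[:2])
for z in(.165,.17,.175):
    k=P(337,331,z);print("knob",z,k,R.T@(k-c)[:2])
jl,jr=P(133,218,.149),P(604,330,.149)
print("jars",R.T@(jl-c)[:2],R.T@(jr-c)[:2])
E
```

```text
[0.59979697 0.14541112 0.108     ] [0.56745089 0.02976616 0.108     ] [0.45258793 0.06210562 0.108     ] [0.48520878 0.1776151  0.126     ] 0.12008341962312713 0.11932870231212096
c [0.52619245 0.10375837 0.108     ] yaw -0.27358789872761785 -0.27444379385026496 -0.27273200360497074
block local [-0.05941457  0.06003654]
knob 0.165 [0.48460018 0.11527877 0.165     ] [-0.04315803 -0.00014579]
knob 0.17 [0.48422952 0.11469241 0.17      ] [-0.04335648 -0.00081048]
knob 0.175 [0.48385886 0.11410606 0.175     ] [-0.04355493 -0.00147518]
jars [-0.01723793  0.12251198] [-0.00171645 -0.13064708]
```

Three checks agree: the cap spacing is 120 mm, the block is at local (-59,+60) mm, and the knob is at (-43,0) mm. The target is the +y column, near (-x) end. Next I'll work out the approach.

```bash
cat >> h.py <<'E'
from scipy.spatial.transform import Rotation as Ro
from plant import status
C=np.array([.5262,.1038]);YAW=-.2736
G=np.array([[np.cos(YAW),-np.sin(YAW)],[np.sin(YAW),np.cos(YAW)]])
def w(x,y,z): return np.array([*(C+G@[x,y]),z])
def tool(p):  # shift in tool cm
    s=status.get_state();return Ro.from_quat(s["tcp_rot"]).inv().apply(np.array(p)-s["eef_pos"])*100
def loc():
    s=status.get_state();p=s["eef_pos"];f=s["contact_force"]
    a=Ro.from_quat(s["tcp_rot"]).as_matrix()
    print("t",round(s["time"],2),"loc mm",(G.T@(p[:2]-C)*1e3).round(1),"z",p[2].round(4),"F loc",(G.T@f[:2]).round(1),f[2].round(1),"yaw x",np.arctan2(a[1,0],a[0,0]).round(3),"open",round(s["opening"],3),"tilt",a[2,2].round(4))
E
python3 - <<'E'
from h import *
loc()
print(tool([.50,-.35,.25]),tool(w(-.10,0,.25)))
E
```

```text
t 0.1 loc mm [-151.3 -831.8] z 0.249 F loc [0.7 0.5] -0.1 yaw x 0.233 open 1.001 tilt -1.0
[ 4.05629474e+01 -2.18507326e+01 -3.51411618e-02] [ 44.83816628 -70.25219771   0.07156847]
```

```bash
python3 -m inch '[[-1,[10,-5.5,0],-0.1],[-1,[20,-11,0],-0.2],[-1,[30,-16.5,0],-0.35],[-1,[40.5,-22,0],-0.5],[-1,[40.5,-22,0],-0.5],[-1,[40.5,-22,0],-0.65],[-1,[41,-27,0],-0.75],[-1,[42,-36,0],-0.85],[-1,[43,-45,0],-0.95],[-1,[44,-55,0],-1.064],[-1,[44.8,-65,0],-1.064],[-1,[44.8,-70.2,0],-1.064],[-1,[44.8,-70.2,0],-1.064],[-1,[44.8,-70.2,0],-1.064],[-1,[44.8,-70.2,0],-1.064],[-1,[44.8,-70.2,0],-1.064],[-1,[44.8,-70.2,0],-1.064]]' 60; python3 - <<'E'
from h import *
loc(); print(tool(w(-.095,0,.169)))
E
```

```text
time: 1.8
eef_pos: [0.4301, 0.0822, 0.2501]
tcp_rot: [0.797, 0.604, 0.0, 0.0]
contact_force: [0.4, -1.1, -0.2]
opening: -0.0
t 1.8 loc mm [-86.7 -46.7] z 0.2501 F loc [ 0.7 -0.9] -0.2 yaw x 1.297 open -0.0 tilt -1.0
[ 4.67182209 -0.83901936  8.11458691]
```

```bash
python3 -m inch '[[-1,[0,0,0],0],[-1,[0,0,0],0]]'; python3 - <<'E'
from h import *
loc(); print(tool(w(-.095,0,.169)))
E
```

```text
time: 2.0
eef_pos: [0.4304, 0.0815, 0.25]
tcp_rot: [0.796, 0.605, -0.0, 0.0]
contact_force: [0.2, -0.3, 0.1]
opening: -0.004
t 2.0 loc mm [-86.2 -47.4] z 0.25 F loc [ 0.3 -0.2] 0.1 yaw x 1.301 open -0.004 tilt -1.0
[ 4.74662957 -0.8609636   8.09525805]
```

```bash
python3 -m inch '[[-1,[2.4,-0.9,0],0],[-1,[4.75,-0.9,0],0],[-1,[4.75,-0.9,0],0],[-1,[4.75,-0.9,2],0],[-1,[4.75,-0.9,4],0],[-1,[4.75,-0.9,6],0],[-1,[4.75,-0.9,8.1],0],[-1,[4.75,-0.9,8.1],0],[-1,[4.75,-0.9,8.1],0]]'; python3 - <<'E'
from h import *
import cv2
loc(); cv2.imwrite("pics/w1.png",cams.read_camera("wrist"));cv2.imwrite("pics/s1.png",cv2.resize(cams.read_camera("scene")[150:270,250:410],(800,600),interpolation=2))
E
```

```text
time: 2.9
eef_pos: [0.4353, 0.1271, 0.1694]
tcp_rot: [0.798, 0.603, -0.0, -0.0]
contact_force: [-0.2, 0.2, 1.1]
opening: 0.001
t 2.9 loc mm [-93.9  -2.2] z 0.1694 F loc [-0.2  0.1] 1.1 yaw x 1.295 open 0.001 tilt -1.0
```

View pics/s1.png

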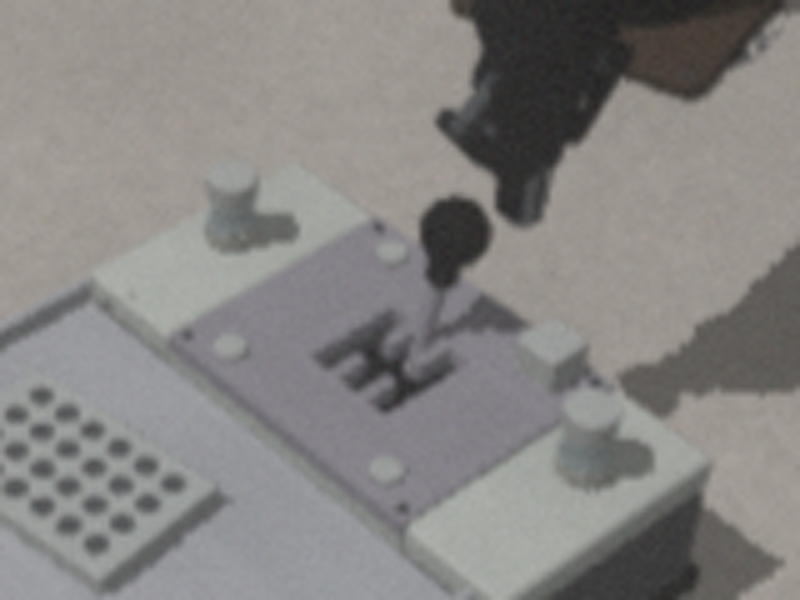

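The lever is in the middle column's near end, and the closed fingers are behind it at the right height. I'll push it part of the way along +x (tool y).

```bash
python3 -m inch '[[-1,[0.2,0.5,0],0],[-1,[0.2,1,0],0],[-1,[0.2,1.5,0],0],[-1,[0.2,2,0],0],[-1,[0.2,2.5,0],0],[-1,[0.2,3,0],0],[-1,[0.2,3.5,0],0],[-1,[0.2,4,0],0],[-1,[0.2,4.5,0],0],[-1,[0.2,5,0],0],[-1,[0.2,5.2,0],0],[-1,[0.2,5.2,0],0],[-1,[0.2,5.2,0],0]]'; python3 - <<'E'
from h import *
import cv2
loc(); t=cams.read_camera("top");cv2.imwrite("pics/t2.png",t)
a=cv2.resize(t[200:270,190:270],(560,490),interpolation=2)
b=cv2.resize(cams.read_camera("scene")[170:270,270:390],(588,490),interpolation=2)[:,160:400]
cv2.imwrite("pics/m2.png",np.hstack([a,b]))
E
```

```text
time: 4.3
eef_pos: [0.4859, 0.1162, 0.1692]
tcp_rot: [0.797, 0.604, 0.0, 0.0]
contact_force: [-0.7, 0.5, 1.5]
opening: -0.0
t 4.3 loc mm [-42.2   1. ] z 0.1692 F loc [-0.8  0.3] 1.5 yaw x 1.297 open -0.0 tilt -1.0
```

View pics/m2.png

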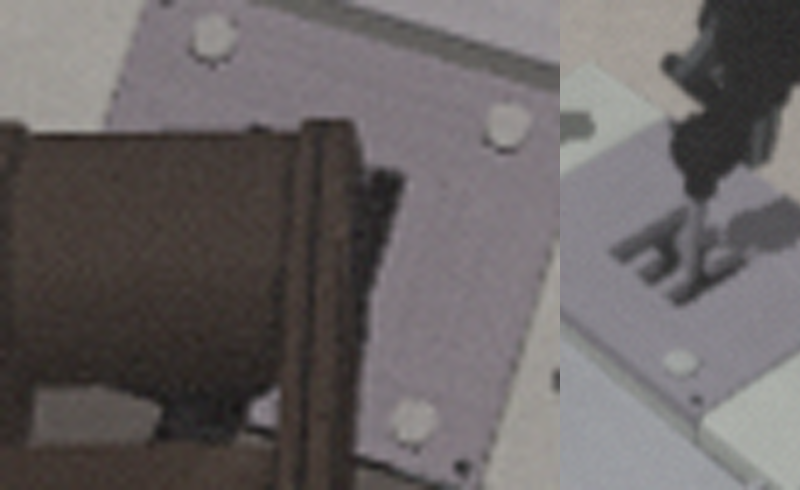

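```bash
cat >> h.py <<'E'
def proj(n,p):
    c=cams.calibration(n);T=np.array(c["cam_to_world"]);K=np.array(c["camera_matrix"])
    q=K@(T[:3,:3].T@(np.array(p)-T[:3,3]));return q[:2]/q[2]
def lever(s,c,r): # point at distance r from pivot
    d=np.array([np.tan(s),np.tan(c),1]);d=d/np.linalg.norm(d)*r
    return w(d[0],d[1],.010+d[2])
E
python3 - <<'E'
from h import *
f=lambda p:((proj("scene",p)-[270,170]+.5)*4.9-[160,0]+[560,0]).round(0)
for s in(-.12,-.08,-.04,0,.04): print(s,f(lever(s,0,165)if 0 else lever(s,0,.165)),f(lever(s,0,.143)),f(lever(s,0,.105)))
E
```

```text
-0.12 [721. 140.] [714. 173.] [703. 228.]
-0.08 [712. 144.] [707. 176.] [698. 231.]
-0.04 [703. 149.] [699. 181.] [692. 234.]
0 [694. 154.] [691. 185.] [687. 237.]
0.04 [685. 159.] [683. 190.] [681. 241.]
```

Geometry predicts a lean of -0.053 with the finger at -42. The picture gives about -0.05 (knob near (705,150)), so they agree. I'll push 8.5 mm further, back off and look.

```bash
python3 -m inch '[[-1,[0,0.3,0],0],[-1,[0,0.6,0],0],[-1,[0,0.85,0],0],[-1,[0,0.85,0],0],[-1,[0,0.85,0],0],[-1,[0,0.85,0],0]]';python3 -c "
from h import *;loc()"; python3 -m inch '[[-1,[0,-0.5,0],0],[-1,[0,-1.5,0],0],[-1,[0,-3,0],0],[-1,[0,-3,0],0],[-1,[0,-3,0],0],[-1,[0,-3,0],0]]'; python3 - <<'E'
from h import *
import cv2
loc();b=cv2.resize(cams.read_camera("scene")[170:270,270:390],(588,490),interpolation=2)
cv2.imwrite("pics/m3.png",b)
f=lambda p:((proj("scene",p)-[270,170]+.5)*4.9).round(0)
for s in(-.04,0,.04): print(s,f(lever(s,0,.165)),f(lever(s,0,.143)),f(lever(s,0,.105)))
E
```

```text
time: 5.0
eef_pos: [0.494, 0.114, 0.1692]
tcp_rot: [0.797, 0.604, 0.0, 0.0]
contact_force: [-0.9, 0.5, 1.6]
opening: -0.002
t 5.0 loc mm [-33.8   1.1] z 0.1692 F loc [-1.   0.3] 1.6 yaw x 1.297 open -0.002 tilt -1.0
time: 5.6
eef_pos: [0.4654, 0.122, 0.1696]
tcp_rot: [0.797, 0.604, 0.0, 0.0]
contact_force: [0.0, -0.2, -0.6]
opening: 0.0
t 5.6 loc mm [-63.4   1.1] z 0.1696 F loc [ 0.1 -0.2] -0.6 yaw x 1.297 open 0.0 tilt -1.0
-0.04 [303. 149.] [299. 181.] [292. 234.]
0 [294. 154.] [291. 185.] [287. 237.]
0.04 [285. 159.] [283. 190.] [281. 241.]
```

View pics/m3.png

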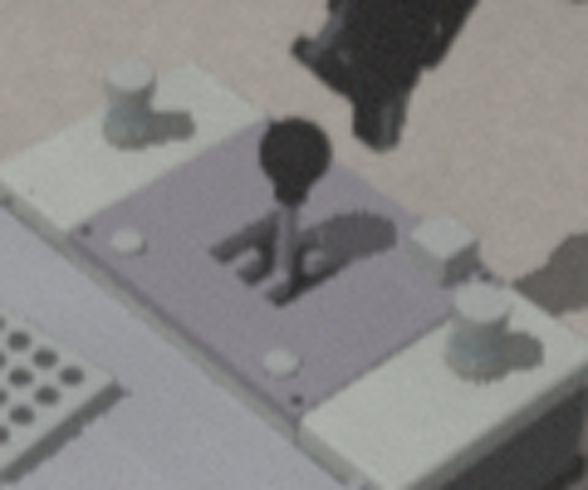

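The knob is at (295,154), against a prediction of (294,154) for neutral, so the lever is upright. I'll go round to the -y side for the cross push.

```bash
python3 -m inch '[[-1,[-2,0,0],0],[-1,[-4,0,0],0],[-1,[-5.3,0,0],0],[-1,[-5.3,0,0],0],[-1,[-5.3,2,0],0],[-1,[-5.3,4,0],0],[-1,[-5.3,6.3,0],0],[-1,[-5.3,6.3,0],0],[-1,[-5.3,6.3,0],0],[-1,[-5.3,6.3,0],0]]';python3 -c "
from h import *;loc()"
```

```text
time: 6.65
eef_pos: [0.5105, 0.0546, 0.1689]
tcp_rot: [0.797, 0.604, -0.0, -0.0]
contact_force: [-0.1, 0.3, 0.2]
opening: 0.002
t 6.65 loc mm [ -1.8 -51.6] z 0.1689 F loc [-0.2  0.3] 0.2 yaw x 1.297 open 0.002 tilt -1.0
```

```bash
python3 -m inch '[[-1,[0.5,0.15,0],0],[-1,[1,0.15,0],0],[-1,[1.5,0.15,0],0],[-1,[2,0.15,0],0],[-1,[2.4,0.15,0],0],[-1,[2.8,0.15,0],0],[-1,[3.2,0.15,0],0],[-1,[3.6,0.15,0],0],[-1,[4,0.15,0],0],[-1,[4.4,0.15,0],0],[-1,[4.8,0.15,0],0],[-1,[5.2,0.15,0],0],[-1,[5.5,0.15,0],0],[-1,[5.7,0.15,0],0],[-1,[5.7,0.15,0],0],[-1,[5.7,0.15,0],0]]';python3 -c "
from h import *;loc()"
```

```text
time: 8.25
eef_pos: [0.5281, 0.1088, 0.1691]
tcp_rot: [0.797, 0.604, 0.0, -0.0]
contact_force: [-0.1, 0.3, 0.5]
opening: 0.001
t 8.25 loc mm [0.5 5.3] z 0.1691 F loc [-0.1  0.2] 0.5 yaw x 1.297 open 0.001 tilt -1.0
```

```bash
python3 -m inch '[[-1,[0.1,0,0],0],[-1,[0.2,0,0],0],[-1,[0.3,0,0],0],[-1,[0.3,0,0],0],[-1,[0.3,0,0],0]]';python3 -c "
from h import *;loc()"
```

```text
time: 8.75
eef_pos: [0.5289, 0.1114, 0.1692]
tcp_rot: [0.797, 0.604, -0.0, -0.0]
contact_force: [-0.9, -2.0, -2.0]
opening: -0.001
t 8.75 loc mm [0.6 8. ] z 0.1692 F loc [-0.3 -2.2] -2.0 yaw x 1.297 open -0.001 tilt -1.0
```

```bash
python3 -m inch '[[-1,[0.1,0,0],0],[-1,[0.2,0,0],0],[-1,[0.25,0,0],0],[-1,[0.25,0,0],0],[-1,[0.25,0,0],0]]';python3 -c "
from h import *;loc()"
```

```text
time: 9.25
eef_pos: [0.5297, 0.1138, 0.1693]
tcp_rot: [0.797, 0.604, -0.0, -0.0]
contact_force: [-0.3, -1.6, -1.9]
opening: 0.002
t 9.25 loc mm [ 0.6 10.6] z 0.1693 F loc [ 0.1 -1.7] -1.9 yaw x 1.297 open 0.002 tilt -1.0
```

```bash
python3 -m inch '[[-1,[-0.5,0,0],0],[-1,[-1.5,0,0],0],[-1,[-3.5,0,0],0],[-1,[-3.5,0,0],0],[-1,[-3.5,0,0],0],[-1,[-3.5,0,0],0]]'; python3 - <<'E'
from h import *
import cv2
loc();b=cv2.resize(cams.read_camera("scene")[170:270,270:390],(588,490),interpolation=2)
cv2.imwrite("pics/m4.png",b)
f=lambda p:((proj("scene",p)-[270,170]+.5)*4.9).round(0)
for s in(-.04,0,.04):
  for c in (.2,.245): print(s,c,f(lever(s,c,.165)),f(lever(s,c,.143)),f(lever(s,c,.105)))
E
```

```text
time: 9.85
eef_pos: [0.5205, 0.0803, 0.1697]
tcp_rot: [0.797, 0.604, 0.0, 0.0]
contact_force: [0.7, 0.5, -0.2]
opening: 0.002
t 9.85 loc mm [  0.8 -24.2] z 0.1697 F loc [0.5 0.6] -0.2 yaw x 1.297 open 0.002 tilt -1.0
-0.04 0.2 [347. 185.] [336. 212.] [319. 257.]
-0.04 0.245 [356. 195.] [344. 220.] [325. 263.]
0 0.2 [338. 190.] [329. 217.] [313. 260.]
0 0.245 [348. 200.] [337. 225.] [319. 266.]
0.04 0.2 [329. 196.] [321. 221.] [308. 264.]
0.04 0.245 [339. 205.] [329. 229.] [314. 270.]
```

View pics/m4.png

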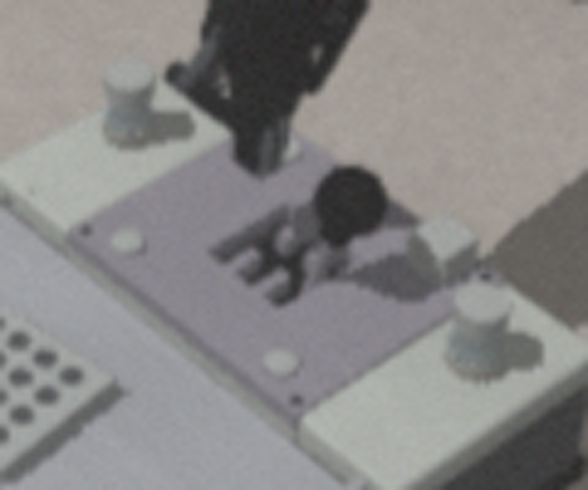

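The knob is at (350,200), which matches shift≈0 and cross≈0.245, so the lever is in the outer column. I'll go round to the far side.

```bash
python3 -m inch '[[-1,[0,2,0],0],[-1,[0,4,0],0],[-1,[0,5.2,0],0],[-1,[0,5.2,0],0],[-1,[0,5.2,0],0],[-1,[2,5.2,0],0],[-1,[4,5.2,0],0],[-1,[6.4,5.2,0],0],[-1,[6.4,5.2,0],0],[-1,[6.4,5.2,0],0],[-1,[6.4,5.2,0],0]]';python3 -c "
from h import *;loc()"
```

```text
time: 11.0
eef_pos: [0.5869, 0.1272, 0.1691]
tcp_rot: [0.797, 0.604, -0.0, -0.0]
contact_force: [-0.5, -1.2, 0.2]
opening: 0.0
t 11.0 loc mm [52.2 39. ] z 0.1691 F loc [-0.2 -1.3] 0.2 yaw x 1.297 open 0.0 tilt -1.0
```

```bash
python3 -m inch '[[-1,[0.1,-0.5,0],0],[-1,[0.1,-1,0],0],[-1,[0.1,-1.5,0],0],[-1,[0.1,-2,0],0],[-1,[0.1,-2.4,0],0],[-1,[0.1,-2.8,0],0],[-1,[0.1,-3.2,0],0],[-1,[0.1,-3.6,0],0],[-1,[0.1,-4,0],0],[-1,[0.1,-4.4,0],0],[-1,[0.1,-4.8,0],0],[-1,[0.1,-5.2,0],0],[-1,[0.1,-5.6,0],0],[-1,[0.1,-5.8,0],0],[-1,[0.1,-5.8,0],0],[-1,[0.1,-5.8,0],0]]';python3 -c "
from h import *;loc()"
python3 -m inch '[[-1,[0,-0.1,0],0],[-1,[0,-0.2,0],0],[-1,[0,-0.3,0],0],[-1,[0,-0.4,0],0],[-1,[0,-0.4,0],0],[-1,[0,-0.4,0],0]]';python3 -c "
from h import *;loc()"
```

```text
time: 12.6
eef_pos: [0.5315, 0.1443, 0.1688]
tcp_rot: [0.797, 0.604, -0.001, -0.0]
contact_force: [0.8, -0.6, -1.4]
opening: -0.001
t 12.6 loc mm [-5.8 40.5] z 0.1688 F loc [ 0.9 -0.4] -1.4 yaw x 1.297 open -0.001 tilt -1.0
time: 13.2
eef_pos: [0.5281, 0.1454, 0.1693]
tcp_rot: [0.797, 0.604, -0.0, -0.0]
contact_force: [2.1, -0.7, -2.5]
opening: 0.002
t 13.2 loc mm [-9.4 40.6] z 0.1693 F loc [ 2.2 -0.2] -2.5 yaw x 1.297 open 0.002 tilt -1.0
```

Force is still at moving level, so I'll press on to the stop gently.

```bash
python3 -m inch '[[-1,[0,-0.1,0],0],[-1,[0,-0.2,0],0],[-1,[0,-0.2,0],0],[-1,[0,-0.2,0],0]]';python3 -c "
from h import *;loc()"
python3 -m inch '[[-1,[0,-0.1,0],0],[-1,[0,-0.15,0],0],[-1,[0,-0.15,0],0],[-1,[0,-0.15,0],0]]';python3 -c "
from h import *;loc()"
```

```text
time: 13.6
eef_pos: [0.5262, 0.1459, 0.1693]
tcp_rot: [0.797, 0.604, -0.0, -0.0]
contact_force: [0.9, -0.5, -1.5]
opening: -0.002
t 13.6 loc mm [-11.4  40.6] z 0.1693 F loc [ 1.  -0.2] -1.5 yaw x 1.297 open -0.002 tilt -1.0
time: 14.0
eef_pos: [0.525, 0.1463, 0.1693]
tcp_rot: [0.797, 0.604, 0.0, 0.0]
contact_force: [3.0, -1.6, -2.4]
opening: 0.002
t 14.0 loc mm [-12.6  40.6] z 0.1693 F loc [ 3.3 -0.7] -2.4 yaw x 1.297 open 0.002 tilt -1.0
```

```bash
python3 -m inch '[[-1,[0,-0.1,0],0],[-1,[0,-0.1,0],0],[-1,[0,-0.1,0],0]]';python3 -c "
from h import *;loc()"
python3 -m inch '[[-1,[0,-0.1,0],0],[-1,[0,-0.1,0],0],[-1,[0,-0.1,0],0]]';python3 -c "
from h import *;loc()"
```

```text
time: 14.3
eef_pos: [0.5242, 0.1464, 0.1693]
tcp_rot: [0.797, 0.604, 0.0, 0.0]
contact_force: [5.2, -1.8, -4.5]
opening: -0.0
t 14.3 loc mm [-13.4  40.5] z 0.1693 F loc [ 5.5 -0.3] -4.5 yaw x 1.297 open -0.0 tilt -1.0
time: 14.6
eef_pos: [0.5236, 0.1466, 0.1692]
tcp_rot: [0.797, 0.604, 0.001, 0.001]
contact_force: [5.8, -2.0, -5.3]
opening: 0.005
t 14.6 loc mm [-14.1  40.5] z 0.1692 F loc [ 6.1 -0.4] -5.3 yaw x 1.297 open 0.005 tilt -1.0
```

```bash
python3 -m inch '[[-1,[0,-0.15,0],0],[-1,[0,-0.15,0],0],[-1,[0,-0.15,0],0]]';python3 -c "
from h import *;loc()"
python3 -m inch '[[-1,[0,0.5,0],0],[-1,[0,1.5,0],0],[-1,[0,3.5,0],0],[-1,[0,5,0],0],[-1,[0,5,0],0],[-1,[0,5,0],0],[-1,[0,5,-3],0],[-1,[0,5,-7],0],[-1,[-4,5,-10],0],[-1,[-8,5,-10],0],[-1,[-12,5,-10],0],[-1,[-12,5,-10],0],[-1,[-12,5,-10],0],[-1,[-12,5,-10],0]]'; python3 - <<'E'
from h import *
import cv2
loc();b=cv2.resize(cams.read_camera("scene")[170:270,270:390],(588,490),interpolation=2)
cv2.imwrite("pics/m5.png",b);cv2.imwrite("pics/t5.png",cams.read_camera("top"))
f=lambda p:((proj("scene",p)-[270,170]+.5)*4.9).round(0)
for s in(-.23,-.25,-.27):
  for c in (.245,): print(s,c,f(lever(s,c,.165)),f(lever(s,c,.143)),f(lever(s,c,.105)))
E
```

```text
time: 14.9
eef_pos: [0.5227, 0.1468, 0.1692]
tcp_rot: [0.797, 0.604, 0.001, 0.002]
contact_force: [8.3, -2.7, -6.4]
opening: -0.003
t 14.9 loc mm [-15.   40.4] z 0.1692 F loc [ 8.8 -0.4] -6.4 yaw x 1.297 open -0.003 tilt -1.0
time: 16.3
eef_pos: [0.5367, 0.0191, 0.2692]
tcp_rot: [0.797, 0.604, -0.0, -0.001]
contact_force: [-0.1, 0.8, 0.0]
opening: 0.0
t 16.3 loc mm [ 33.  -78.7] z 0.2692 F loc [-0.3  0.8] 0.0 yaw x 1.298 open 0.0 tilt -1.0
-0.23 0.245 [395. 174.] [378. 203.] [349. 250.]
-0.25 0.245 [399. 173.] [381. 201.] [351. 249.]
-0.27 0.245 [402. 171.] [384. 200.] [354. 248.]
```

View pics/m5.png

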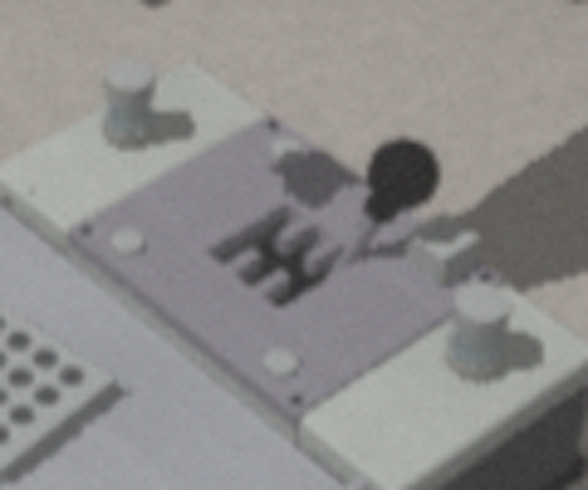

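View pics/t5.png

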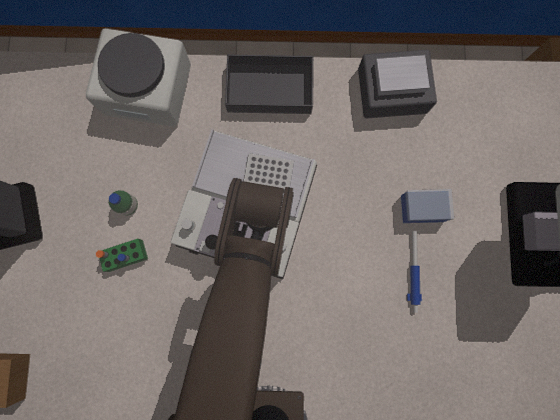

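The knob is at (404,173), against (402,171) predicted for shift -0.27 and cross 0.245, so the lever is home beside the block. The jars and other bystanders are unmoved, and the hand is 10 cm up and clear.

```bash
python3 -c "
from plant import ctrl
print(ctrl.sign_off())"
```

```text
the job is handed in; nothing more can be done
None
```

The plate shaker is in the gear marked by the square block, and the job is handed in at about 16.4 s of the 48 s allowed. The block stands at the gate's near-left corner (-x, +y).

With the fingers closed, I pushed the lever:
1. From the near end of the middle column to neutral.
2. Across to the +y column.
3. Towards -x to the slot end beside the block.

**Last checks:**
- **Lever position:** In the scene image the knob is within about 2 px of the predicted spot for shift -0.27, cross +0.245. That is about half a millimetre, so it is as good as the 2 mm calibration allows.
- **Slot end:** The push force rose from about 2 N to 9 N over the last few millimetres as the finger slowed. I took this as the lever reaching its stop. The fingers were still creeping about 1 mm per step under that load.
- **Hand:** It is clear of the lever and about 10 cm above the pushing height, with contact force near 0.
- **Bystanders:** The jars and other items looked unmoved in the last images. The arm partly hid the well plate and the right jar in the top view, but the scene view showed the jars and the plate's near corner in place.

No check failed or disagreed.

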